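Square a plywood blank on the drawing board with the brake rail

TASK

Square up the plywood blank on the drawing board: press down the brake button in the middle of the board's sliding rail to free it and, keeping it pressed, push the rail towards the raised ledge until it has driven the blank flush against the ledge and sits snug along the blank's other edge, then let go so that the rail locks there. Do it all with the fingertips: lift nothing, do not touch the blank itself (its pencil drawing would smudge), never drag the rail while its brake is on, and leave the other things on the board and the desk where they are.

Things in the scene. Friction and masses are not known exactly. Their poses are not given: they have to be found in the camera images.
- board: White drawing board, 380 (x) by 300 (y) mm, fixed; origin on the desk under its centre, +x towards its ledge. Flat bed 12 mm above the desk. An aluminium guide, 20 wide, 12 high, on each long side (inner faces y = +-128). The ledge, an aluminium bar 20 wide, 12 high, crosses the +x end, inner face at x = +165.
- ledge (a point): Middle of the foot of the ledge's inner face (board x = 165 mm, y = 0, at bed height).
- blank: Loose plywood blank with a pencilled leaf, 130 (x) by 165 (y) by 6 mm, about 85 g, flat on the bed between rail and ledge; origin at the centre of its underside. Starts 15 to 30 mm short of the ledge (mid edge), up to 0.12 rad askew. Home: flush with the ledge, its x along the board's x.
- rail_edge (a point): Middle of the rail's straight white working edge, at bed height: the face that meets the blank. The rail is an aluminium bar with grey ends across both guides, 54 mm wide (from this edge towards board -x); bar 14 mm above the bed, ends and hub 20 mm.
- rail (a joint): Rail position along the board, m; grows towards the ledge; 0 puts its working edge at board x = -130 mm; 0.165 with the blank square between rail and ledge. Brake off: slides with about 1 N. Brake on: holds against about 15 N.
- button_top (a point): Centre of the brake button's finger area: a black rubber plate at the rail's middle, 32 mm behind the working edge, 40 (board x) by 60 (board y) mm; flat over 28 by 60 mm, its two long edges turned up 3 mm as a shallow trough. Released, 40.5 mm above the desk and 8 mm above the hub.
- button (a joint): How far the brake button is pressed, m: about 0 released (rail locked), 0.004 fully down. A spring brings it back; the brake lets go at about 4 N and the button is fully down at about 5.5 N, where it stops hard. A closed fingertip pressing on it carries the rail along.
- eraser: White eraser block in a card sleeve, 42 x 17 x 11 mm, on the bed beside the blank on the board's +y side; origin at the centre of its underside. Leave alone.
- sharpener: Steel pencil sharpener, 25 x 16 x 11 mm, on the bed beside the blank on the board's -y side; origin at the centre of its underside. Leave alone.
- mug: White mug, 80 mm across, 92 mm high, standing on the desk beyond the board's +y side; origin at the centre of its underside. Leave alone.
- setsquare: Clear plastic set square with 130 mm legs, 3 mm thick, flat on the desk beyond the board's -y side; origin at the middle of its bounding square, on the desk. Leave alone.
- pencil: Dark wooden pencil 175 mm long, 7 mm thick, on the desk along the board's +y side; origin on the desk beneath it. Leave alone.
- brush: Dusting brush 190 mm long lying on the desk along the board's -y side; origin on the desk beneath it. Leave alone.
There are look-alikes about, which are no part of the job. There is more than one size of the blank; the job needs the smallest.

How it is judged:
By the outcome, as a careful person would: the job done as asked, in the order asked, and still so for the second after the job is handed in, with the robot touching nothing.
It also fails if it takes over 35 s, if anything falls off the work surface, if the arm or the gripper's body presses on something with over 40 N, if the wrist force passes 120 N, or if a joint passes its speed limit or range.

ROBOT

A 6-joint arm with a two-finger parallel gripper is mounted at the origin on the work surface. World frame = base frame: x ahead of the robot, y to its left, z up, the work surface at z = 0. Lengths are in m, angles in rad, forces in N, time in s.
With the tool pointing down it reaches from about 0.4 to 0.825 m from the base axis. Payload 7 kg.
Tool frame: the origin (TCP) lies between the finger pads; the fingertips stand arm.nose_length ahead of it and the grasp point (between the pads) is the TCP (arm.nose_length is the distance from the TCP to the fingertips, in m); x points along the fingers, z is the direction in which the jaws open and shut, and the axes are right-handed (so a half turn about x gives the same grasp; the last joint's range is limited). The gripper opens to 88 mm and grips with 3 to 60 N. Pads are 19 mm wide; open, the fingers measure 130 mm over their backs; the gripper's body (78 mm by 193 mm) begins 47 mm behind the grasp point.
Start: joints at [-0.822, 0.359, 0.012, 0, -1.224, -0.288], TCP at [0.3, -0.605, 0.216] pointing down, gripper open.
Joint ranges: [-3.07, 3.07], [-1.43, 2.12], [-1.02, 1.25], [-3.03, 1.67], [-3.05, -0], [-3.03, 3.03]. Speed limits (rad/s): [2.39, 2.39, 3.01, 3.14, 3.14, 3.14].

INTERFACE

Orientations are given as [roll, pitch, yaw] about the fixed x, y, z axes, in that order (R = Rz(yaw) Ry(pitch) Rx(roll)).
In Python, from station import arm, viewer, spotter gives the robot as it stands.
- The arm moves only by the shell command python3 -m handwheel 'ROWS' [FORCE]. ROWS is a JSON object of lists of equal length, an entry for each row: "gripper": the gripper command: -1 is shut, 1 is fully open, values between are in proportion; "travel": the shift along the world's x, y, z each as a share of 500 mm, from -1 to 1, a list of three; "spin": the turn about the world's z as a share of 45 degrees, from -1 to 1. A call has 1 to 20 rows; each row is the pose to reach, as a shift and turn from the pose commanded when the call began; what a row does not reach only later rows make up. A row lasts 1/10 s, in which the tool goes at most 50 mm and 8.59 degrees, less where a joint would pass 70% of its speed; a pose out of reach is approached as far as the arm can. A call with a number of a shift or a turn outside -1 to 1 is refused whole. A call with a gripper value outside its range is refused whole. The fingers move at their own pace and stop on an object; FORCE is the grip in N (left out, the last holds). Time passes only in rows, so rows that repeat a pose let the fingers close. It gives the time, the measured TCP pose, the force and the opening at its end, in the units of the state.
- arm.get_state(): the state, without advancing time (a new reading comes with each control period).
- viewer.grab_frame(name): name is "side" or "top"; returns a dict with "pixels" (420x560x3 uint8, blue, green, red), "fx", "fy", "cx", "cy" (pixels), "eye" and "attitude" of the camera in the world. Camera axes: x right, y down, z forward; pixel columns grow to the right and rows downward; lengths in m; the calibration is good to about 2 mm. A picture is of the moment at which its call begins. There is no depth.
- arm.job_done(): hands the job in, once; it reports no verdict.
Trained networks look in the newest picture that a camera, given by its name, has taken for a name from the list of things; names that differ only in an ending like _2 or _b are one class to them, and where a whole thing is asked for, a point or a joint stands for the part that bears it (a point fixed in the world has none). Each returns a list of dicts, best first, with "conf" (0 to 1); they miss things now and then, are a little off and sometimes report something else, mostly with a low value. They report only what shows in the picture. A call takes as long as a camera call. They do not tell look-alikes from the thing itself.
- spotter.spot_in(camera, label): "rect" ([left, top, right, bottom] in pixels, round what is visible of it).
- spotter.tip_of(camera, label): "at" ([column, row] in pixels: a listed point, or the origin of a listed thing).
The state is a dict: "t": time; "q": joint angles; "qd": joint speeds; "joint_efforts": joint torques, N m; "eef_pos": TCP position; "ee_rot": TCP orientation; "force": force on the tool from outside, world axes, zero at the start; "moment": the same for the moment, N m; "width": finger opening in m.
Only numpy, scipy, OpenCV 4.12 (cv2) and the standard library are available. Lean on these libraries where they do the work, as an engineer would, in place of code of your own. Each camera call takes 0.05 s, during which the arm holds its last target.

## Working session

There is one attempt and no reset: what is moved stays moved. The work goes in short steps, Python scripts to look and compute and a shell command to move; the robot and the scene stay as the last step left them, time stands still between calls to the robot, and variables do not carry over. Pictures are saved under pics/ and viewed, and the job is handed in when it is done.

```bash
ls; mkdir -p pics
python3 - <<'E'
from station import arm, viewer, spotter
import cv2
print(arm.get_state(), arm.nose_length)
for n in("top","side"):
    f=viewer.grab_frame(n); cv2.imwrite(f"pics/{n}0.png",f["pixels"]); print(n,{k:f[k] for k in f if k!="pixels"})
    for l in["board","ledge","blank","rail_edge","rail","button_top","eraser","sharpener"]:
        print(l,[(round(d["conf"],2),[round(x) for x in d["at"]]) for d in spotter.tip_of(n,l)] if l!="rail" else '',[(round(d["conf"],2),[round(x) for x in d["rect"]]) for d in spotter.spot_in(n,l)] if l not in("ledge",) else '')
E
```

```text
pics
{'t': 0.0, 'q': array([-8.21900183e-01,  3.59374220e-01,  1.10790170e-02, -3.40096824e-04,
       -1.22410857e+00, -2.88117727e-01]), 'qd': array([-0.00037006, -0.00078389,  0.00046511, -0.00020816,  0.00078967,
        0.00015229]), 'joint_efforts': array([-4.33679752e-04, -5.82718134e+01,  2.93046999e+01,  6.99684441e+00,
        6.78255004e-03, -1.45636864e-04]), 'eef_pos': array([ 0.29989666, -0.60416219,  0.21474148]), 'ee_rot': array([0.09180871, 1.56915739, 2.12326764]), 'force': array([ 0.08836528,  0.43666015, -0.02538642]), 'moment': array([-0.00597112,  0.02227278,  0.01107913]), 'width': 0.08749472391130282} 0.019
top {'fx': 533.8060305986377, 'fy': 533.8060305986377, 'cx': 283.1037508080215, 'cy': 210.9074816459269, 'eye': array([0.18366415, 0.07076755, 1.52722274]), 'attitude': array([-2.93887755e+00, -4.76208795e-04, -1.57678121e+00])}
board [(0.93, [320, 184])] [(0.71, [251, 105, 395, 266]), (0.23, [281, 175, 380, 231])]
ledge [(0.75, [296, 133])] 
blank [(0.61, [311, 159]), (0.59, [138, 235]), (0.18, [278, 237])] [(0.91, [92, 204, 176, 270]), (0.75, [279, 128, 3
[... 459 characters left out ...]
 206.65737828771933, 'eye': array([0.21163528, 1.01934739, 0.71105402]), 'attitude': array([-2.15065659,  0.02387005, -2.9013745 ])}
board [(0.78, [258, 201])] [(0.63, [198, 168, 329, 236])]
ledge [(0.65, [203, 205])] 
blank [(0.86, [237, 198]), (0.59, [250, 350]), (0.59, [390, 172])] [(0.93, [352, 153, 389, 195]), (0.73, [214, 185, 259, 220]), (0.62, [184, 299, 307, 414]), (0.33, [213, 169, 263, 179])]
rail_edge [(0.74, [227, 186]), (0.64, [267, 193])] [(0.86, [264, 169, 294, 222])]
rail  [(0.94, [265, 169, 293, 220])]
button_top [(0.31, [236, 200])] [(0.73, [272, 185, 284, 194])]
eraser [(0.39, [232, 220])] []
sharpener [(0.7, [265, 252]), (0.61, [228, 184])] [(0.59, [197, 166, 328, 234])]
```

View pics/top0.png

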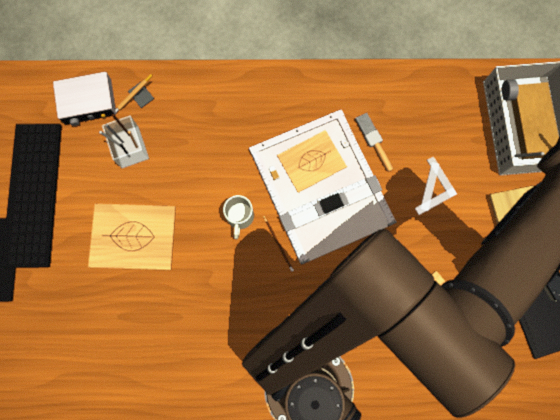

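View pics/side0.png

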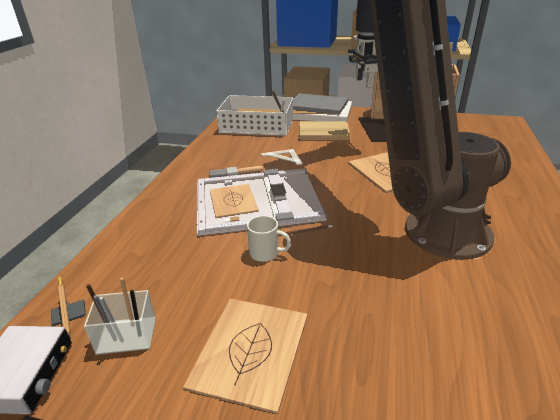

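Run:
```python
import cv2
a=cv2.imread("pics/top0.png"); cv2.imwrite("pics/top0c.png",cv2.resize(a[90:280,240:410],None,fx=3.1,fy=3.1,interpolation=cv2.INTER_CUBIC))
a=cv2.imread("pics/side0.png"); cv2.imwrite("pics/side0c.png",cv2.resize(a[150:250,180:340],None,fx=5,fy=5,interpolation=cv2.INTER_CUBIC))
```

```text
(no output)
```

View pics/top0c.png

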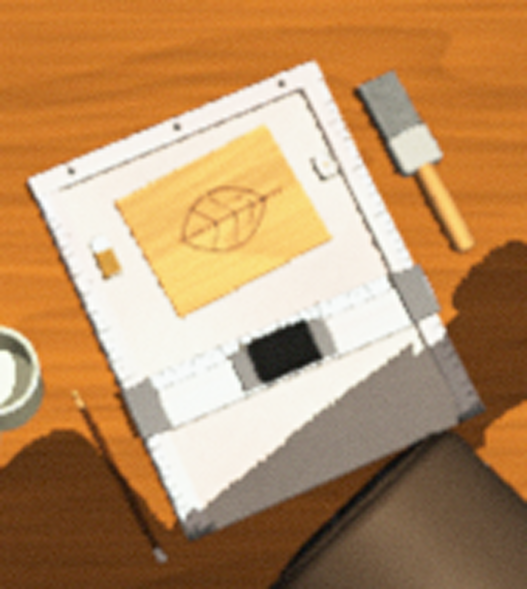

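View pics/side0c.png

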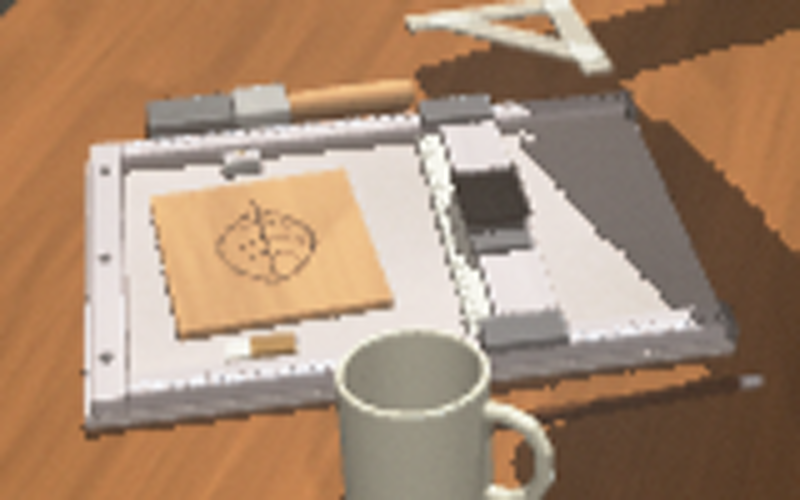

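In the top view, the board spans about (250,147), (343,110), (396,222) and (303,263). The rail is at (282..381, 178..232), with its black button at about (332,202).

Blank candidates:
- **(311,160):** the small ply sheet on the board, between rail and ledge.
- **(132,236):** a large one, loose on the desk.
- **(520,210):** a partly hidden one on the desk to the right.

Only the one at (311,160) lies on the bed between rail and ledge, and it is the smallest. The enlarged crops confirm this. Next I'll fit the geometry.

```bash
cat > h.py <<'E'
import numpy as np, cv2
from scipy.spatial.transform import Rotation as R
def proj(f,P):
    A=R.from_euler('xyz',f["attitude"]).as_matrix(); c=(np.atleast_2d(P)-f["eye"])@A
    return np.c_[f["fx"]*c[:,0]/c[:,2]+f["cx"], f["fy"]*c[:,1]/c[:,2]+f["cy"]]
def ray(f,uv,z):
    A=R.from_euler('xyz',f["attitude"]).as_matrix()
    d=A@np.array([(uv[0]-f["cx"])/f["fx"],(uv[1]-f["cy"])/f["fy"],1]); return f["eye"]+d*(z-f["eye"][2])/d[2]
def b2w(p,P): 
    P=np.atleast_2d(np.array(P,float)); c,s=np.cos(p[2]),np.sin(p[2])
    return np.c_[p[0]+c*P[:,0]-s*P[:,1],p[1]+s*P[:,0]+c*P[:,1],P[:,2]]
def w2b(p,W):
    d=np.array(W)[:2]-p[:2]; c,s=np.cos(p[2]),np.sin(p[2]); return np.array([c*d[0]+s*d[1],-s*d[0]+c*d[1]])
E
python3 - <<'E'
from h import *
from station import viewer
from scipy.optimize import least_squares
t=viewer.grab_frame("top"); s=viewer.grab_frame("side")
C=[[190,150,24],[190,-150,24],[-190,-150,24],[-190,150,24]]
C=np.array(C)/1000
uvt=np.array([[30,178],[320,62],[482,410],[195,535]])/3.1+[240,90]-0.3
uvs=np.array([[88,402],[90,146],[632,95],[735,345]])/5+[180,150]-.4
for name,sel in(("top",1),("both",2)):
    fn=lambda p:np.r_[(proj(t,b2w(p,C))-uvt).ravel(),(proj(s,b2w(p,C))-uvs).ravel()*(sel==2)]
    r=least_squares(fn,[0.45,0,0.3],loss="soft_l1"); print(name,r.x,r.fun.round(1))
p=r.x; np.save("p.npy",p)
for f,uvb,uve,nm in((t,np.array([285,350])/3.1+[240,90]-.3,(325,193),"top"),(s,np.array([490,198])/5+[180,150]-.4,(267,193),"side")):
    W=ray(f,uvb,.0405); print(nm,"button",W,w2b(p,W)*1000)
    W=ray(f,uve,.012); print("edge",W,w2b(p,W)*1000)
# blank corners top
for u in [(115,202),(266,126),(330,240),(180,315)]:
    W=ray(t,np.array(u)/3.1+[240,90]-.3,.018); print("blank",w2b(p,W)*1000)
for u in [(105,258),(325,167)]:
    W=ray(t,np.array(u)/3.1+[240,90]-.3,.02); print("er/sh",w2b(p,W)*1000)
# overlay
for f,n in((t,"top"),(s,"side")):
    im=f["pixels"].copy()
    for P in (C,np.array([[165,128,24],[165,-128,24],[-190,-128,24],[-190,128,24]])/1000):
        cv2.polylines(im,[np.round(proj(f,b2w(p,P))*16).astype(int)],True,(0,0,255),1,cv2.LINE_AA,4)
    x,y,w,h=((240,90,170,190) if n=="top" else(180,150,160,100))
    k=3 if n=="top" else 5
    cv2.imwrite(f"pics/ov_{n}.png",cv2.resize(im[y:y+h,x:x+w],None,fx=k,fy=k))
E
```

```text
top [ 0.57232621 -0.04705571  0.40585106] [ 0.2 -0.8 -1.  -1.7  2.6  0.5 -0.6  2.1 -0.  -0.  -0.  -0.  -0.  -0.
  0.  -0. ]
both [ 0.57116341 -0.04526654  0.40253836] [-0.2 -0.7 -1.3 -1.3  1.9  1.1 -1.5  2.4 -1.1 -0.5 -0.5 -0.6  0.2 -1.1
  1.  -4. ]
top button [ 0.51260142 -0.07035354  0.0405    ] [-63.70906243  -0.13983346]
edge [ 0.54771801 -0.0543924   0.012     ] [-25.14649973   0.78842341]
side button [ 0.50968364 -0.06608262  0.0405    ] [-64.72046365   4.93276881]
edge [ 0.55016102 -0.08205321  0.012     ] [-33.73502302 -25.61850283]
blank [135.61491178  84.69612203]
blank [147.99670073 -78.57839475]
blank [ 20.25228749 -87.35188133]
blank [ 9.77839027 72.43117944]
er/sh [ 88.11662439 115.37090861]
er/sh [  87.43782894 -112.8401788 ]
```

View pics/ov_top.png

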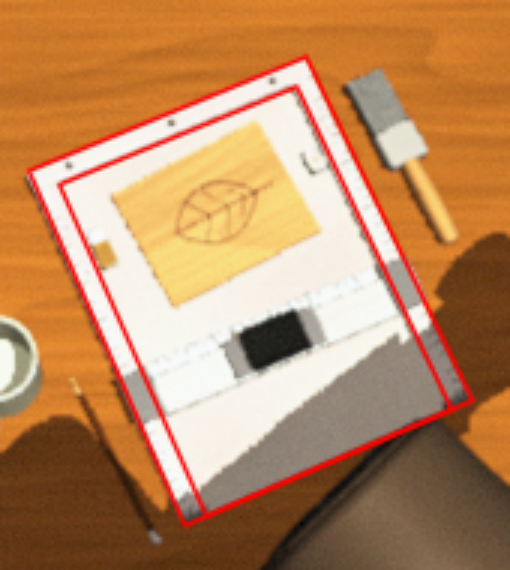

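View pics/ov_side.png

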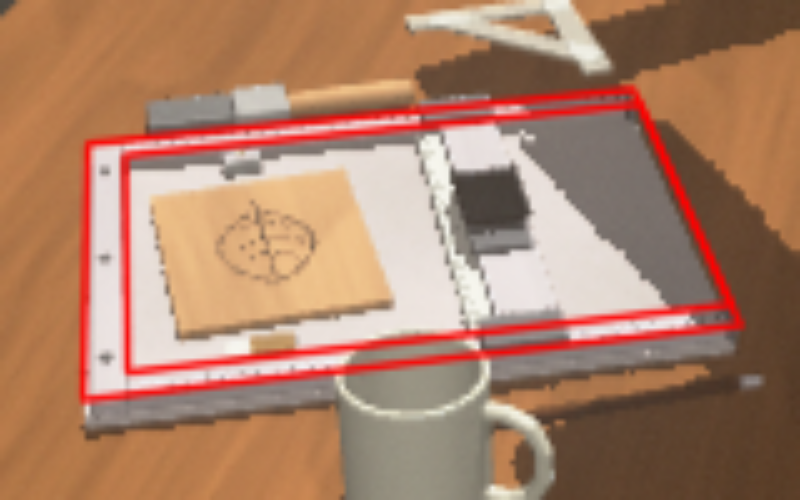

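Run:
```python
from h import *
from station import arm
p=np.load("p.npy"); s=arm.get_state()
M=R.from_euler('xyz',s["ee_rot"]).as_matrix(); z=M[:,2]; print(M.round(3))
a=np.arctan2(z[1],z[0]); by=p[2]+np.pi/2
d=(by-a+np.pi/2)%np.pi-np.pi/2
print("jaw az",np.degrees(a),"turn deg",np.degrees(d),"share",np.degrees(d)/45,"yaw board",np.degrees(p[2]))
T=b2w(p,[[-.064,0,.0405]])[0]; print(T, T-s["eef_pos"], (T-s["eef_pos"])/.5)
print("70mm along +x:",.07*np.cos(p[2])/.5,.07*np.sin(p[2])/.5, s["q"][5])
```

```text
[[-0.    -0.896 -0.445]
 [ 0.    -0.445  0.896]
 [-1.    -0.     0.   ]]
jaw az 116.39980012259332 turn deg -3.3360509922308252 share -0.07413446649401834 yaw board 23.06374913036249
[ 0.51227895 -0.07033886  0.0405    ] [ 0.21217694  0.53422611 -0.17514651] [ 0.42435387  1.06845221 -0.35029302]
70mm along +x: 0.12880973612213537 0.054845709769733665 -0.28811885268669013
```

```bash
python3 -m handwheel '{"gripper":[-1,-1,-1,-1,-1,-1,-1,-1,-1,-1,-1,-1,-1,-1,-1,-1,-1,-1],"travel":[[0.04,0.1,0],[0.08,0.2,0],[0.12,0.28,0],[0.16,0.36,0],[0.19,0.44,0],[0.22,0.52,0],[0.25,0.6,0],[0.29,0.68,0],[0.32,0.76,0],[0.35,0.84,0],[0.38,0.92,0],[0.41,0.97,0],[0.424,1.0,0],[0.424,1.0,0],[0.424,1.0,0],[0.424,1.0,0],[0.424,1.0,0],[0.424,1.0,0]],"spin":[-0.01,-0.02,-0.03,-0.04,-0.05,-0.06,-0.07,-0.074,-0.074,-0.074,-0.074,-0.074,-0.074,-0.074,-0.074,-0.074,-0.074,-0.074]}' 20
python3 - <<'E'
from h import *
from station import arm
p=np.load("p.npy"); s=arm.get_state(); print(s["t"],s["eef_pos"],s["force"],s["width"],w2b(p,s["eef_pos"]))
T=b2w(p,[[-.064,0,.0405]])[0]; print((T-s["eef_pos"])/.5)
E
```

```text
t: 3.4
eef_pos: [0.5118, -0.1053, 0.2157]
ee_rot: [-1.631, 1.571, 0.341]
force: [-0.1, -0.4, -0.1]
width: 0.0006
3.4 [ 0.51182284 -0.10533626  0.21573063] [-0.12907552 -0.37904159 -0.10463045] 0.0006024831616775414 [-0.07813007 -0.03202135]
[ 0.00091223  0.06999479 -0.35046126]
```

```bash
python3 -m handwheel '{"gripper":[-1,-1,-1,-1,-1,-1,-1,-1],"travel":[[0,0.04,0],[0.001,0.07,-0.04],[0.001,0.07,-0.12],[0.001,0.07,-0.19],[0.001,0.07,-0.24],[0.001,0.07,-0.26],[0.001,0.07,-0.26],[0.001,0.07,-0.26]],"spin":[0,0,0,0,0,0,0,0]}'
python3 - <<'E'
from h import *
from station import arm,viewer
p=np.load("p.npy"); s=arm.get_state(); print(s["t"],s["eef_pos"],s["force"],w2b(p,s["eef_pos"]))
t=viewer.grab_frame("top");sd=viewer.grab_frame("side")
cv2.imwrite("pics/t1.png",cv2.resize(t["pixels"][90:280,240:410],None,fx=3,fy=3,interpolation=cv2.INTER_CUBIC))
im=sd["pixels"]
tip=s["eef_pos"]-[0,0,.019]; u=proj(sd,tip)[0]; v=proj(sd,[*s["eef_pos"][:2],.0405])[0]; print(u,v)
im=cv2.resize(im[130:250,180:340],None,fx=5,fy=5,interpolation=cv2.INTER_CUBIC)
for q,c in((u,(0,0,255)),(v,(0,255,0))): cv2.circle(im,tuple(int(x) for x in (q-[180,130])*5),3,c,-1)
cv2.imwrite("pics/s1.png",im)
E
```

```text
t: 4.2
eef_pos: [0.5135, -0.0697, 0.0867]
ee_rot: [-2.047, 1.569, -0.073]
force: [-1.0, -0.4, 0.9]
width: 0.0007
4.2 [ 0.51348304 -0.06974823  0.08673001] [-1.020686   -0.43384259  0.85157169] [-6.26607713e-02  7.17123290e-05]
[276.45017112 181.00675489] [276.72349788 188.49492809]
```

View pics/s1.png

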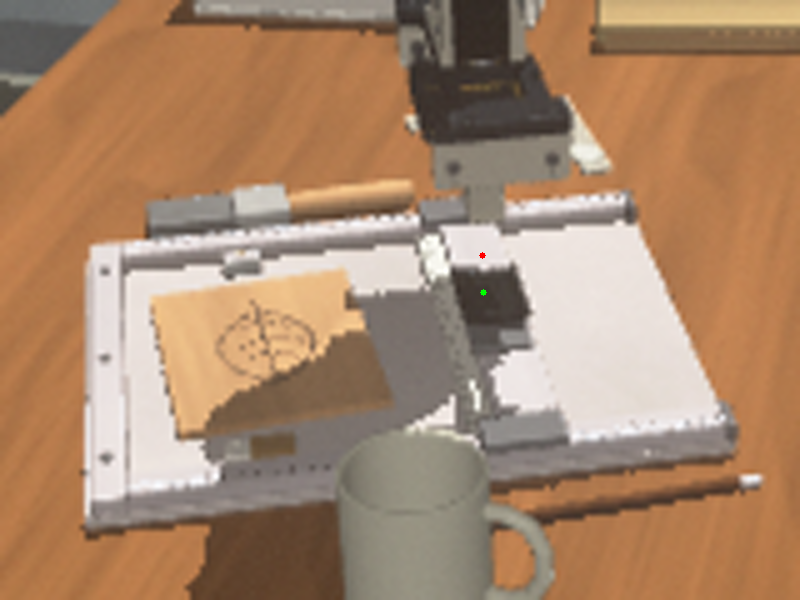

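View pics/t1.png

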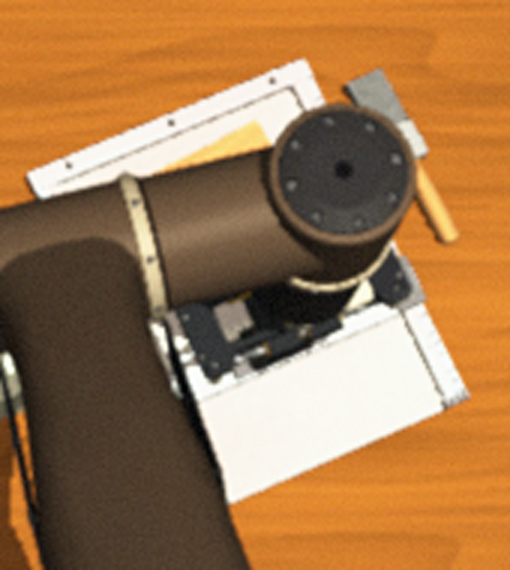

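Run:
```python
from h import *
from station import arm,viewer
s=arm.get_state(); print(s["t"],s["eef_pos"],s["ee_rot"],s["force"])
sd=viewer.grab_frame("side"); im=sd["pixels"]
cv2.imwrite("pics/s2.png",cv2.resize(im[130:210,245:315],None,fx=7.5,fy=7.5,interpolation=cv2.INTER_NEAREST))
a=cv2.imread("pics/side0.png"); cv2.imwrite("pics/s2old.png",cv2.resize(a[130:210,245:315],None,fx=7.5,fy=7.5,interpolation=cv2.INTER_NEAREST))
M=R.from_euler('xyz',s["ee_rot"]).as_matrix(); print(M.round(3))
```

```text
4.3 [ 0.51372981 -0.06956373  0.08715055] [-1.84612556  1.56823394  0.12737432] [0.78239882 0.63692491 1.10177639]
[[ 0.003 -0.92  -0.392]
 [ 0.    -0.392  0.92 ]
 [-1.    -0.002 -0.001]]
```

View pics/s2.png

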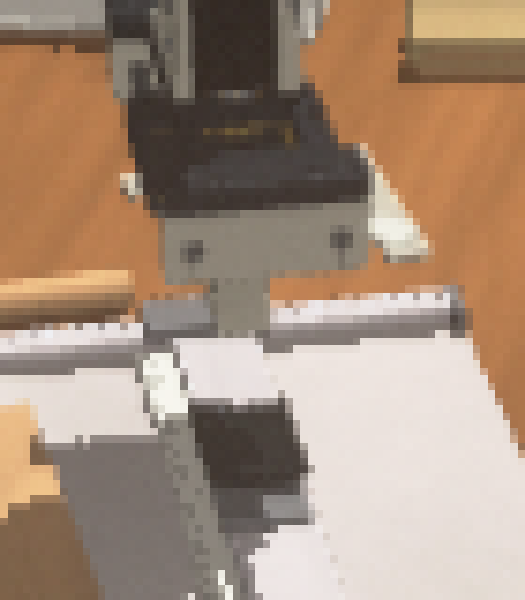

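View pics/s2old.png

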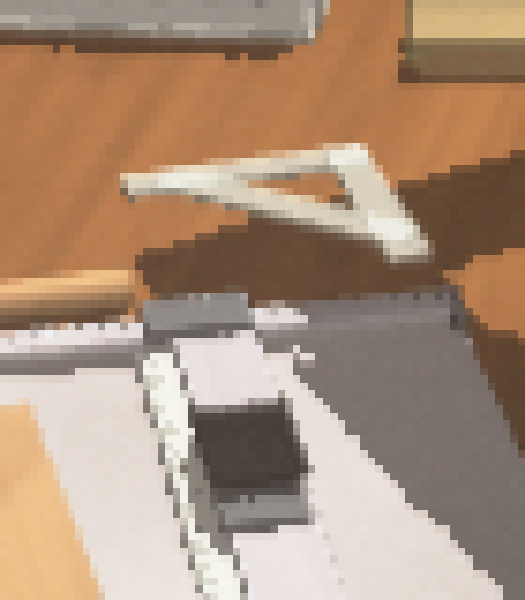

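Run:
```python
from h import *
from station import arm,viewer
s=arm.get_state(); t=viewer.grab_frame("top"); sd=viewer.grab_frame("side")
M=R.from_euler('xyz',s["ee_rot"]).as_matrix(); o=s["eef_pos"]
for f,n,(x,y,w,h),k in((t,"t",(280,130,120,100),6),(sd,"s",(230,110,100,100),6)):
    im=cv2.resize(f["pixels"][y:y+h,x:x+w],None,fx=k,fy=k,interpolation=cv2.INTER_CUBIC)
    L=[o+M@np.array(v) for v in [(-.047,.039,.0965),(-.047,.039,-.0965),(-.047,-.039,-.0965),(-.047,-.039,.0965)]]
    cv2.polylines(im,[((proj(f,L)-[x,y])*k).astype(int)],True,(0,0,255),1)
    L=[o+M@np.array(v) for v in [(.019,.0095,.021),(.019,.0095,-.021),(.019,-.0095,-.021),(.019,-.0095,.021)]]
    cv2.polylines(im,[((proj(f,L)-[x,y])*k).astype(int)],True,(0,255,0),1)
    cv2.imwrite(f"pics/g_{n}.png",im)
```

```text
(no output)
```

View pics/g_t.png

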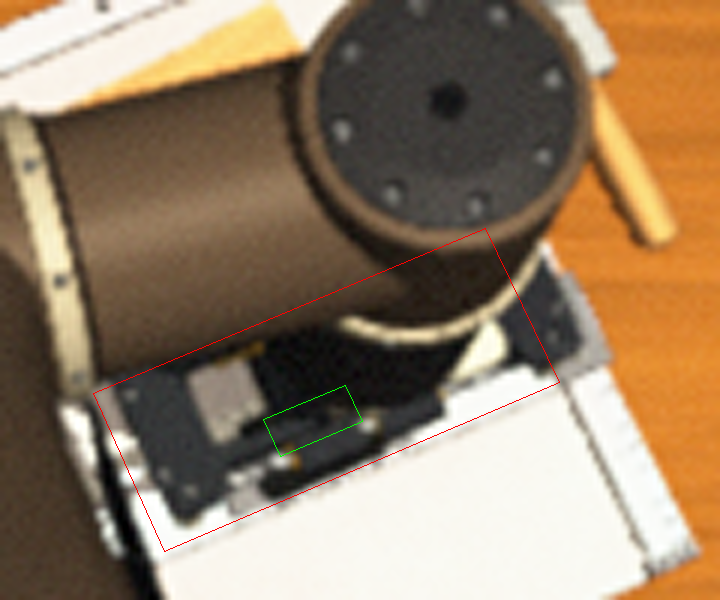

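View pics/g_s.png

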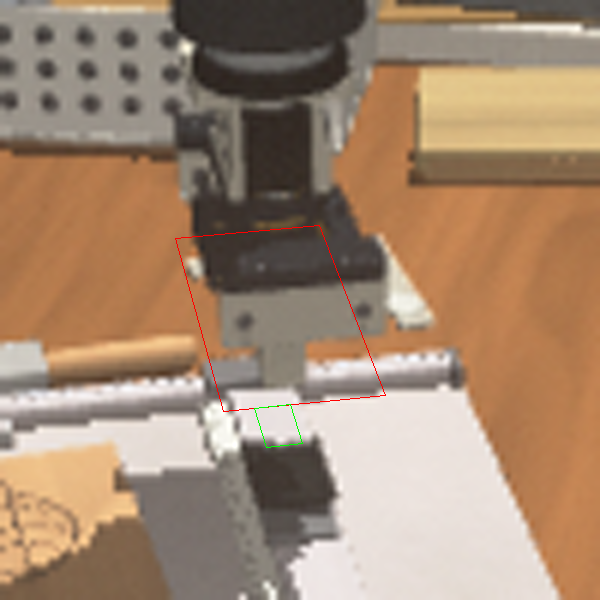

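Run:
```python
from h import *
from station import arm,viewer
s=arm.get_state(); t=viewer.grab_frame("top"); sd=viewer.grab_frame("side");p=np.load("p.npy")
print(proj(t,[[0,0,0],[0,0,.2],[0,0,.4],[0,0,.6]]),proj(sd,[[0,0,0],[0,0,.2],[0,0,.3]]))
for z in(.068,.08,.09): 
  W=ray(sd,(277,174.7),z);print(z,W,w2b(p,W))
im=t["pixels"].copy()
for f,n in((t,"t"),(sd,"s")):
    im=f["pixels"].copy()
    for r in(.1,.12):
        a=np.linspace(0,6.28,60); P=np.c_[r*np.cos(a),r*np.sin(a),0*a]
        cv2.polylines(im,[proj(f,P).astype(int)],True,(0,255,255),1)
    cv2.imwrite(f"pics/b_{n}.png",im)
```

```text
[[309.12950878 389.06340501]
 [313.2060261  399.67733813]
 [318.77906957 414.18774152]
 [326.85799291 435.22264593]] [[447.31694897 231.77633322]
 [462.48701099 168.92202463]
 [471.31174271 132.35840278]]
0.068 [ 0.52181075 -0.10916079  0.068     ] [-0.07043877 -0.039453  ]
0.08 [ 0.51602258 -0.08810175  0.08      ] [-0.0675143  -0.01780968]
0.09 [ 0.51119911 -0.07055256  0.09      ] [-0.06507725  0.00022642]
```

View pics/b_t.png

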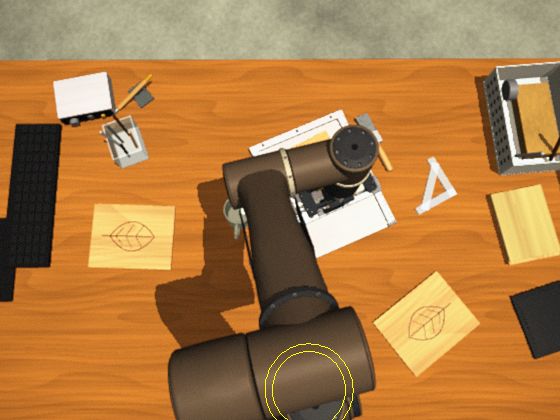

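View pics/b_s.png

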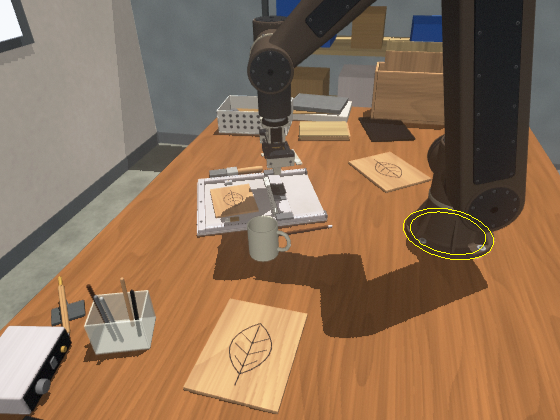

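Run:
```python
from h import *
from station import arm,viewer
sd=viewer.grab_frame("side"); t=viewer.grab_frame("top")
im=cv2.imread("pics/side0.png")
M=R.from_euler('xyz',[0.09180871, 1.56915739, 2.12326764]).as_matrix(); o=np.array([ 0.29989666, -0.60416219,  0.21474148])
x,y,w,h=310,0,110,110;k=5
im=cv2.resize(im[y:y+h,x:x+w],None,fx=k,fy=k,interpolation=cv2.INTER_CUBIC)
for sgn in(1,-1):
    a,b=(.044,.065) if sgn>0 else(-.065,-.044)
    L=[o+M@np.array(v) for v in [(.019,.0095,a),(.019,.0095,b),(.019,-.0095,b),(.019,-.0095,a)]]
    cv2.polylines(im,[((proj(sd,L)-[x,y])*k).astype(int)],True,(0,255,0),1)
L=[o+M@np.array(v) for v in [(-.047,.039,.0965),(-.047,.039,-.0965),(-.047,-.039,-.0965),(-.047,-.039,.0965)]]
cv2.polylines(im,[((proj(sd,L)-[x,y])*k).astype(int)],True,(0,0,255),1)
cv2.imwrite("pics/g0.png",im)
im=t["pixels"]; cv2.imwrite("pics/gt.png",cv2.resize(im[140:240,280:400],None,fx=6,fy=6,interpolation=cv2.INTER_NEAREST))
```

```text
(no output)
```

View pics/g0.png

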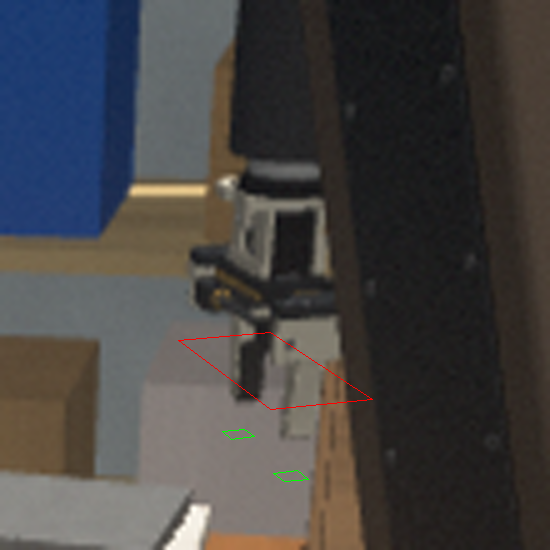

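The fingertips show about 23 mm higher than nose_length predicts, and it's the same at the start pose. The x/y position agrees: at z = 0.09 the visible tip lies on board (-65, 0). I'll come down slowly and use the force reading to find contact.

```bash
python3 -m handwheel '{"gripper":[-1,-1,-1,-1],"travel":[[-0.002,-0.001,-0.02],[-0.002,-0.001,-0.04],[-0.002,-0.001,-0.046],[-0.002,-0.001,-0.046]],"spin":[0,0,0,0]}'
python3 - <<'E'
from h import *
from station import arm,viewer
p=np.load("p.npy"); s=arm.get_state(); print(s["t"],s["eef_pos"],s["force"],w2b(p,s["eef_pos"]))
sd=viewer.grab_frame("side"); im=sd["pixels"]
cv2.imwrite("pics/s3.png",cv2.resize(im[130:210,245:315],None,fx=7.5,fy=7.5,interpolation=cv2.INTER_NEAREST))
E
```

```text
t: 5.05
eef_pos: [0.5109, -0.0703, 0.0616]
ee_rot: [1.39, 1.569, -2.919]
force: [-0.6, -0.0, 0.6]
width: 0.0005
5.05 [ 0.51092138 -0.07025317  0.06155848] [-0.63423865 -0.00635475  0.55632073] [-0.0652155   0.00061068]
```

View pics/s3.png

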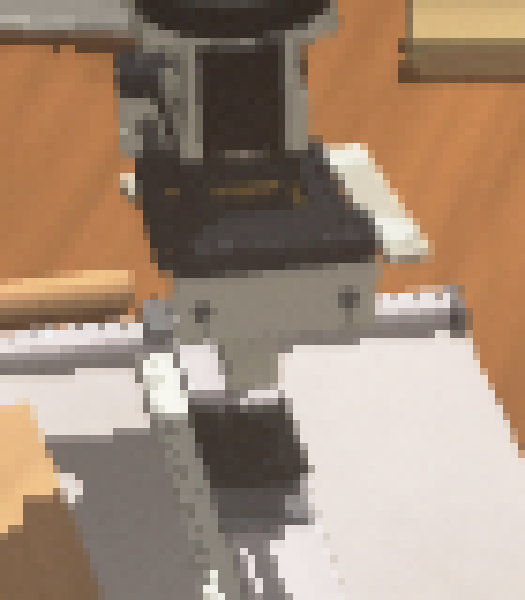

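```bash
python3 -m handwheel '{"gripper":[-1,-1,-1],"travel":[[0,0,-0.004],[0,0,-0.008],[0,0,-0.008]],"spin":[0,0,0]}'
python3 - <<'E'
from h import *
from station import arm
s=arm.get_state();print(s["force"],s["moment"],s["eef_pos"])
E
```

```text
t: 5.4
eef_pos: [0.5116, -0.0701, 0.0585]
ee_rot: [0.993, 1.571, 2.967]
force: [0.6, -0.5, -0.5]
width: 0.0007
[ 0.59794624 -0.50456817 -0.45802482] [ 0.07404019 -0.0135982   0.0228172 ] [ 0.51155286 -0.07007414  0.05851848]
```

```bash
python3 -m handwheel '{"gripper":[-1,-1,-1],"travel":[[0,0,-0.004],[0,0,-0.007],[0,0,-0.007]],"spin":[0,0,0]}'
python3 - <<'E'
from h import *
from station import arm,viewer
s=arm.get_state();print(s["force"],s["moment"],s["eef_pos"])
sd=viewer.grab_frame("side"); im=sd["pixels"]
cv2.imwrite("pics/s4.png",cv2.resize(im[130:210,245:315],None,fx=7.5,fy=7.5,interpolation=cv2.INTER_NEAREST))
E
```

```text
t: 5.7
eef_pos: [0.5115, -0.0701, 0.055]
ee_rot: [1.207, 1.571, -3.103]
force: [0.0, 0.3, -0.9]
width: 0.0005
[ 0.04105407  0.2533871  -0.91205796] [0.03238009 0.02358357 0.01015885] [ 0.51148518 -0.07009697  0.05496195]
```

View pics/s4.png

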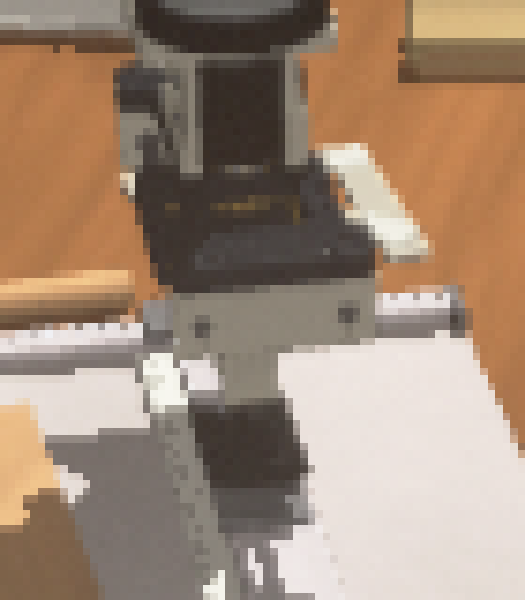

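Run:
```python
from h import *
from station import arm,viewer
s=arm.get_state(); t=viewer.grab_frame("top"); sd=viewer.grab_frame("side")
M=R.from_euler('xyz',s["ee_rot"]).as_matrix(); o=s["eef_pos"]
im=t["pixels"]; cv2.imwrite("pics/t5.png",cv2.resize(im[130:240,290:395],None,fx=5.4,fy=5.4,interpolation=cv2.INTER_CUBIC))
im=sd["pixels"]; cv2.imwrite("pics/s5.png",cv2.resize(im[20:220,210:340],None,fx=3,fy=3,interpolation=cv2.INTER_CUBIC))
# tool axis points at several heights
L=[o+M@np.array((-d,0,0)) for d in(-.019,.047,.1,.15,.2,.25)]
print(((proj(sd,L)-[210,20])*3).round());print(((proj(t,L)-[290,130])*5.4).round())
```

```text
[[202. 509.]
 [200. 454.]
 [199. 407.]
 [197. 361.]
 [195. 313.]
 [193. 263.]]
[[224. 396.]
 [235. 368.]
 [245. 343.]
 [256. 319.]
 [266. 292.]
 [278. 264.]]
```

View pics/t5.png

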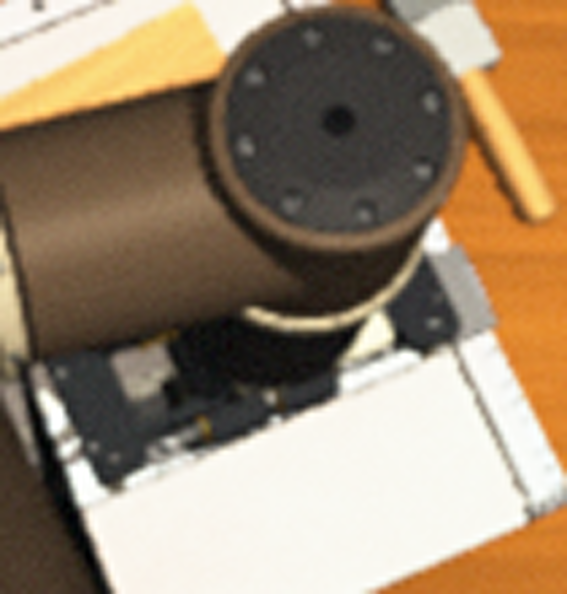

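View pics/s5.png

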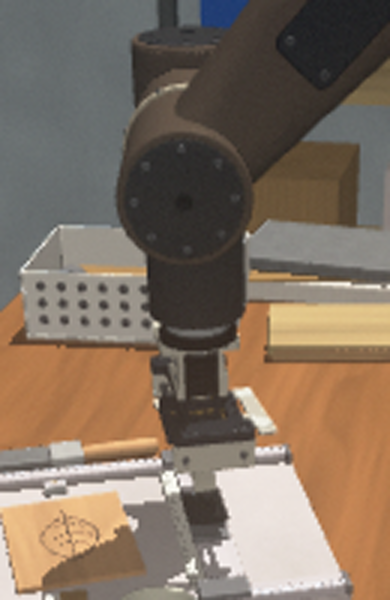

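The top view puts the wrist axis exactly on the line through the predicted TCP x/y, so x/y is right. The tips are simply higher than nose_length says. I'll keep descending in small steps.

```bash
python3 -m handwheel '{"gripper":[-1,-1,-1,-1],"travel":[[0,0,-0.006],[0,0,-0.012],[0,0,-0.018],[0,0,-0.018]],"spin":[0,0,0,0]}'
python3 - <<'E'
from h import *
from station import arm,viewer
s=arm.get_state();print(s["force"],s["moment"],s["eef_pos"])
sd=viewer.grab_frame("side"); im=sd["pixels"]
cv2.imwrite("pics/s6.png",cv2.resize(im[150:210,245:315],None,fx=8,fy=8,interpolation=cv2.INTER_NEAREST))
E
```

```text
t: 6.25
eef_pos: [0.5112, -0.0701, 0.0456]
ee_rot: [1.337, 1.57, -2.973]
force: [0.1, -0.1, -0.2]
width: 0.0008
[ 0.14554828 -0.06809542 -0.24653185] [-0.00518062 -0.04920539 -0.0311671 ] [ 0.51122745 -0.07014296  0.04556969]
```

View pics/s6.png

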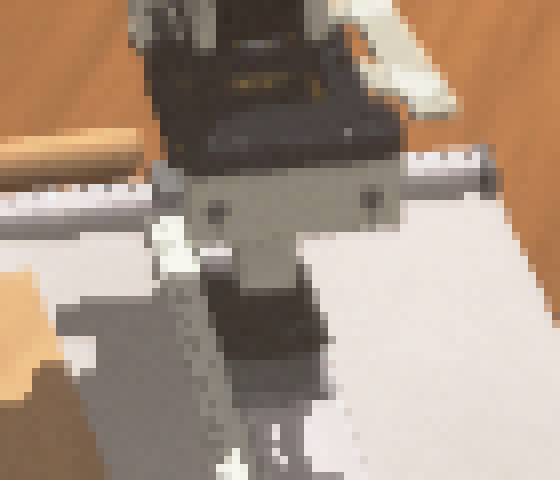

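```bash
python3 -m handwheel '{"gripper":[-1,-1,-1],"travel":[[0,0,-0.006],[0,0,-0.010],[0,0,-0.010]],"spin":[0,0,0]}'
python3 -m handwheel '{"gripper":[-1,-1],"travel":[[0,0,-0.004],[0,0,-0.004]],"spin":[0,0]}'
python3 -m handwheel '{"gripper":[-1,-1],"travel":[[0,0,-0.003],[0,0,-0.003]],"spin":[0,0]}'
```

```text
t: 6.6
eef_pos: [0.5114, -0.0701, 0.0408]
ee_rot: [1.349, 1.57, -2.961]
force: [0.4, 0.6, 0.9]
width: 0.0005
t: 6.8
eef_pos: [0.5115, -0.0701, 0.0389]
ee_rot: [1.28, 1.57, -3.03]
force: [0.4, -0.3, -0.2]
width: 0.0004
t: 7.0
eef_pos: [0.5115, -0.0701, 0.0375]
ee_rot: [1.092, 1.571, 3.065]
force: [-0.2, 0.4, -0.7]
width: 0.0002
```

```bash
python3 -m handwheel '{"gripper":[-1,-1],"travel":[[0,0,-0.004],[0,0,-0.004]],"spin":[0,0]}'
python3 - <<'E'
from h import *
from station import arm,viewer
s=arm.get_state();print(s["force"],s["moment"],s["eef_pos"])
sd=viewer.grab_frame("side"); im=sd["pixels"]
cv2.imwrite("pics/s7.png",cv2.resize(im[150:210,245:315],None,fx=8,fy=8,interpolation=cv2.INTER_NEAREST))
im=viewer.grab_frame("top")["pixels"]; cv2.imwrite("pics/t7.png",cv2.resize(im[130:240,290:395],None,fx=5.4,fy=5.4,interpolation=cv2.INTER_CUBIC))
E
```

```text
t: 7.2
eef_pos: [0.5115, -0.0701, 0.0354]
ee_rot: [1.266, 1.57, -3.044]
force: [0.1, -0.3, -0.2]
width: 0.0005
[ 0.08572545 -0.34940014 -0.2374889 ] [ 0.05184846  0.03268684 -0.08332564] [ 0.51146878 -0.07010274  0.03540997]
```

View pics/s7.png

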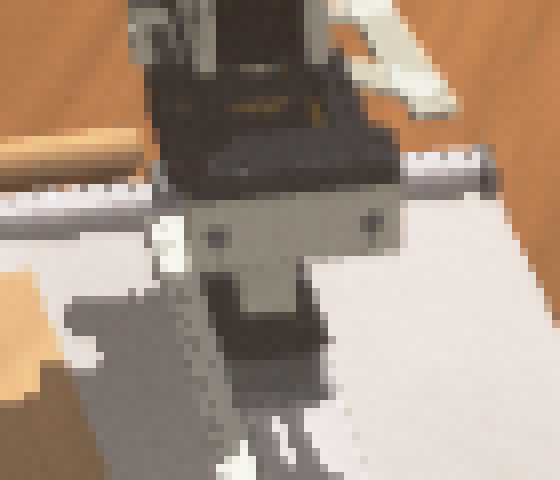

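View pics/t7.png

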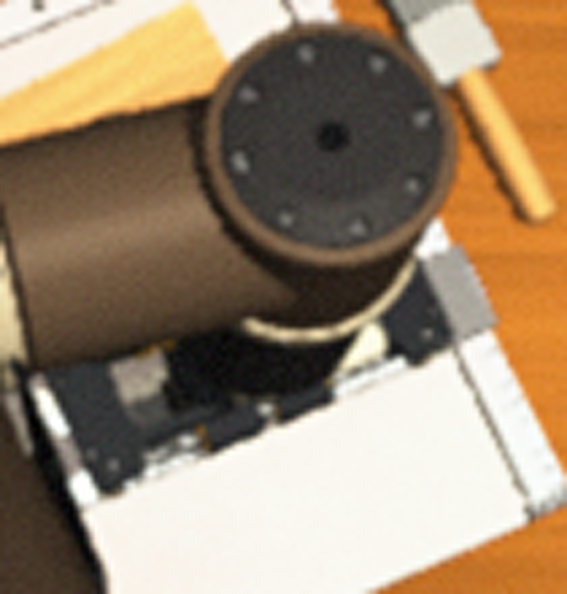

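```bash
for i in 1; do python3 -m handwheel '{"gripper":[-1,-1],"travel":[[0,0,-0.003],[0,0,-0.003]],"spin":[0,0]}' | egrep 'eef|force'; done
python3 -m handwheel '{"gripper":[-1,-1],"travel":[[0,0,-0.003],[0,0,-0.003]],"spin":[0,0]}' | egrep 'eef|force'
python3 - <<'E'
from station import arm
s=arm.get_state();print(s["force"],s["joint_efforts"].round(2))
E
```

```text
eef_pos: [0.5115, -0.0701, 0.034]
force: [-0.3, -0.5, 0.1]
eef_pos: [0.5115, -0.0701, 0.0325]
force: [-0.9, -0.2, 0.1]
[-0.87212505 -0.17441482  0.06006652] [ 1.000e-02 -4.458e+01  2.026e+01  4.840e+00 -2.000e-02  0.000e+00]
```

```bash
python3 -m handwheel '{"gripper":[-1,-1],"travel":[[0,0,-0.003],[0,0,-0.003]],"spin":[0,0]}' | egrep 'eef|force'
python3 -m handwheel '{"gripper":[-1,-1],"travel":[[0,0,-0.003],[0,0,-0.003]],"spin":[0,0]}' | egrep 'eef|force'
python3 - <<'E'
from h import *
from station import arm,viewer
s=arm.get_state();print(s["t"],s["force"],s["moment"],s["eef_pos"])
sd=viewer.grab_frame("side"); im=sd["pixels"]
cv2.imwrite("pics/s8.png",cv2.resize(im[150:210,245:315],None,fx=8,fy=8,interpolation=cv2.INTER_NEAREST))
E
```

```text
eef_pos: [0.5115, -0.0701, 0.031]
force: [0.5, 0.2, -0.4]
eef_pos: [0.5118, -0.0701, 0.0298]
force: [-0.6, 0.6, 3.6]
8.1 [-0.58374657  0.61318711  3.60965458] [ 0.1621115   0.43664458 -0.02697539] [ 0.5117685  -0.07007629  0.02977323]
```

View pics/s8.png

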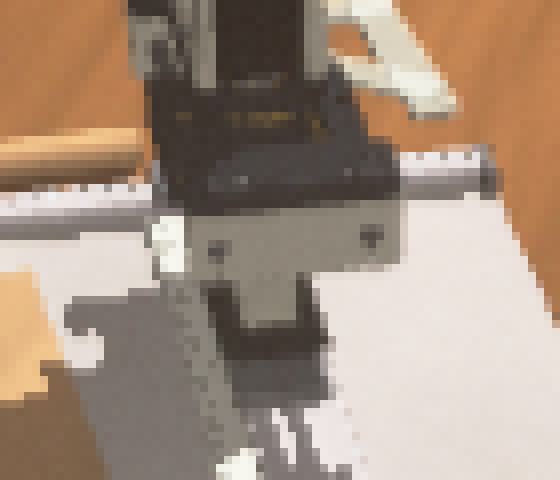

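```bash
python3 -m handwheel '{"gripper":[-1,-1],"travel":[[0,0,-0.004],[0,0,-0.004]],"spin":[0,0]}' | egrep 'eef|force'
python3 -m handwheel '{"gripper":[-1,-1],"travel":[[0,0,-0.003],[0,0,-0.003]],"spin":[0,0]}' | egrep 'eef|force'
```

```text
eef_pos: [0.5119, -0.07, 0.0277]
force: [-1.0, 0.7, 5.0]
eef_pos: [0.512, -0.07, 0.0263]
force: [0.1, 0.9, 4.9]
```

```bash
python3 -m handwheel '{"gripper":[-1,-1],"travel":[[0,0,-0.003],[0,0,-0.003]],"spin":[0,0]}' | egrep 'eef|force'
python3 -m handwheel '{"gripper":[-1,-1],"travel":[[0,0,-0.002],[0,0,-0.002]],"spin":[0,0]}' | egrep 'eef|force'
```

```text
eef_pos: [0.5131, -0.0696, 0.0258]
force: [-1.0, 3.2, 12.2]
eef_pos: [0.514, -0.0692, 0.0257]
force: [-2.0, 5.5, 19.8]
```

```bash
python3 -m handwheel '{"gripper":[-1,-1,-1,-1,-1,-1],"travel":[[0,0,-0.001],[0.0055,0.0024,-0.001],[0.0147,0.0063,-0.001],[0.0258,0.011,-0.001],[0.0368,0.0157,-0.001],[0.0368,0.0157,-0.001]],"spin":[0,0,0,0,0,0]}' | egrep 't:|eef|force'
python3 - <<'E'
from h import *
from station import arm,viewer
p=np.load("p.npy");s=arm.get_state();print(s["force"],w2b(p,s["eef_pos"]))
sd=viewer.grab_frame("side"); im=sd["pixels"]
cv2.imwrite("pics/s9.png",cv2.resize(im[140:240,180:340],None,fx=5,fy=5,interpolation=cv2.INTER_CUBIC))
E
```

```text
t: 9.55
eef_pos: [0.5336, -0.0608, 0.0257]
ee_rot: [-1.777, 1.564, 0.198]
force: [-2.8, 7.3, 21.1]
[-2.79209467  7.33320474 21.11769441] [-0.040621    0.00045464]
```

View pics/s9.png

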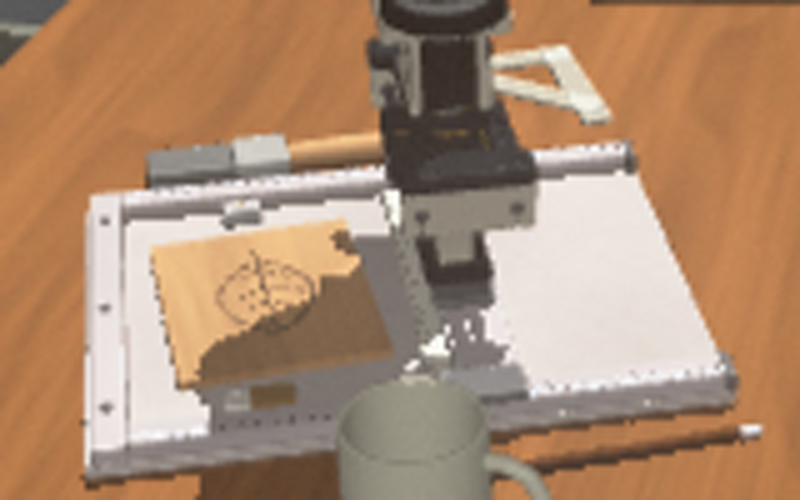

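```bash
python3 -m handwheel '{"gripper":[-1,-1,-1,-1,-1,-1,-1,-1],"travel":[[0,0.001,0.002],[0.0047,0.0038,0.002],[0.0122,0.007,0.002],[0.0194,0.0102,0.002],[0.0268,0.0133,0.002],[0.0342,0.0165,0.002],[0.0397,0.0188,0.002],[0.0452,0.0214,0.002]],"spin":[0,0,0,0,0,0,0,0]}' | egrep 't:|eef|force'
python3 - <<'E'
from h import *
from station import arm,viewer
p=np.load("p.npy");s=arm.get_state();print(s["force"],w2b(p,s["eef_pos"]))
sd=viewer.grab_frame("side"); im=sd["pixels"]
cv2.imwrite("pics/s10.png",cv2.resize(im[140:240,180:340],None,fx=5,fy=5,interpolation=cv2.INTER_CUBIC))
E
```

```text
t: 10.4
eef_pos: [0.5544, -0.0516, 0.0258]
ee_rot: [-2.045, 1.568, -0.071]
force: [-1.3, -0.6, 13.0]
[-1.3431733  -0.55945389 12.99197742] [-0.01789971  0.00078112]
```

View pics/s10.png

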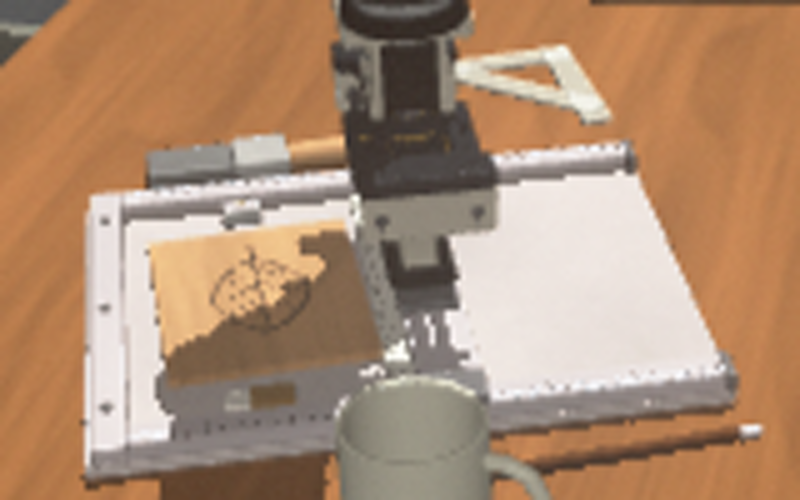

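```bash
python3 -m handwheel '{"gripper":[-1,-1,-1,-1,-1],"travel":[[0.0055,0.0024,0],[0.0129,0.0055,0],[0.0202,0.0086,0],[0.0258,0.011,0],[0.0276,0.0118,0]],"spin":[0,0,0,0,0]}' | egrep 't:|eef|force'
python3 - <<'E'
from h import *
from station import arm,viewer
p=np.load("p.npy");s=arm.get_state();print(s["force"],w2b(p,s["eef_pos"]))
sd=viewer.grab_frame("side"); im=sd["pixels"]
cv2.imwrite("pics/s11.png",cv2.resize(im[140:240,180:340],None,fx=5,fy=5,interpolation=cv2.INTER_CUBIC))
E
```

```text
t: 10.95
eef_pos: [0.5682, -0.0456, 0.0257]
ee_rot: [-2.052, 1.568, -0.077]
force: [-2.4, -0.7, 14.1]
[-2.39418241 -0.73193227 14.13802252] [-0.00287734  0.00085763]
```

View pics/s11.png

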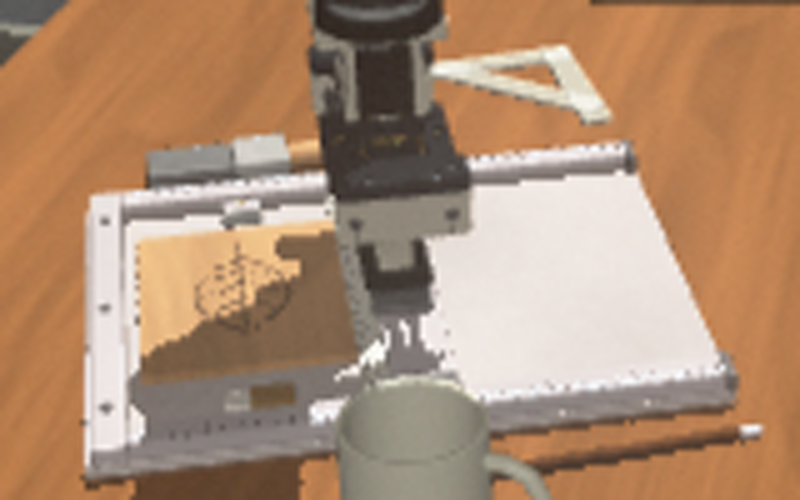

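Blank is square against the rail, with a small gap left to the ledge. I'll approach in 2–3 mm steps.

```bash
python3 -m handwheel '{"gripper":[-1,-1,-1,-1],"travel":[[0.0028,0.0012,0],[0.0055,0.0024,0],[0.0074,0.0031,0],[0.0074,0.0031,0]],"spin":[0,0,0,0]}' | egrep 't:|eef|force'
python3 -m handwheel '{"gripper":[-1,-1,-1],"travel":[[0.0018,0.0008,0],[0.0037,0.0016,0],[0.0037,0.0016,0]],"spin":[0,0,0]}' | egrep 't:|eef|force'
python3 - <<'E'
from h import *
from station import arm,viewer
p=np.load("p.npy");s=arm.get_state();print(s["force"],w2b(p,s["eef_pos"]))
sd=viewer.grab_frame("side"); im=sd["pixels"]
cv2.imwrite("pics/s12.png",cv2.resize(im[175:225,190:275],None,fx=9,fy=9,interpolation=cv2.INTER_CUBIC))
E
```

```text
t: 11.4
eef_pos: [0.5718, -0.044, 0.0258]
ee_rot: [-1.997, 1.568, -0.022]
force: [-1.6, -1.0, 14.0]
t: 11.7
eef_pos: [0.5736, -0.0433, 0.0258]
ee_rot: [-2.003, 1.568, -0.029]
force: [-1.9, -0.3, 13.1]
[-1.91591411 -0.2543121  13.13217937] [0.00303963 0.00087482]
```

View pics/s12.png

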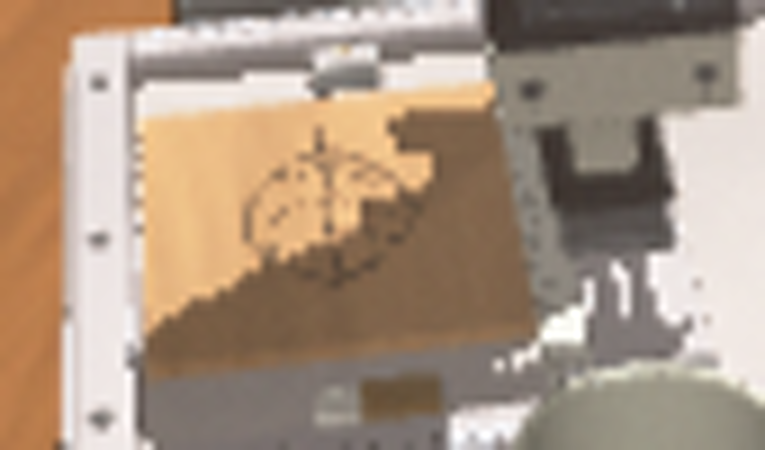

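```bash
python3 -m handwheel '{"gripper":[-1,-1],"travel":[[0.0018,0.0008,0],[0.0028,0.0012,0]],"spin":[0,0]}' | egrep 't:|eef|force'
python3 -m handwheel '{"gripper":[-1,-1],"travel":[[0.0018,0.0008,0],[0.0018,0.0008,0]],"spin":[0,0]}' | egrep 't:|eef|force'
python3 - <<'E'
from h import *
from station import arm,viewer
p=np.load("p.npy");s=arm.get_state();print(s["force"],w2b(p,s["eef_pos"]))
sd=viewer.grab_frame("side"); im=sd["pixels"]
cv2.imwrite("pics/s13.png",cv2.resize(im[175:225,190:275],None,fx=9,fy=9,interpolation=cv2.INTER_CUBIC))
E
```

```text
t: 11.95
eef_pos: [0.5748, -0.0427, 0.0257]
ee_rot: [-2.025, 1.568, -0.051]
force: [-0.9, 0.6, 13.6]
t: 12.15
eef_pos: [0.5759, -0.0423, 0.0258]
ee_rot: [-2.009, 1.568, -0.034]
force: [-1.1, 0.7, 13.9]
[-1.10623566  0.74231474 13.8654521 ] [0.00556023 0.00090413]
```

View pics/s13.png

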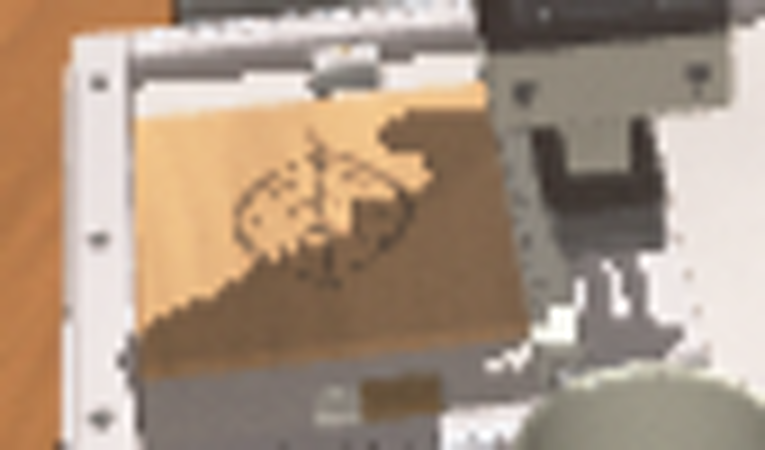

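Nearly there. I'll go on in about 1 mm steps until the push force rises.

```bash
python3 -m handwheel '{"gripper":[-1,-1],"travel":[[0.0018,0.0008,0],[0.0018,0.0008,0]],"spin":[0,0]}' | egrep 't:|eef|force'
python3 -m handwheel '{"gripper":[-1,-1],"travel":[[0.0018,0.0008,0],[0.0018,0.0008,0]],"spin":[0,0]}' | egrep 't:|eef|force'
```

```text
t: 12.4
eef_pos: [0.5766, -0.0419, 0.0258]
ee_rot: [-2.045, 1.568, -0.07]
force: [-1.5, -0.1, 13.7]
t: 12.6
eef_pos: [0.5766, -0.0419, 0.0257]
ee_rot: [-2.545, 1.569, -0.57]
force: [-4.0, -1.7, 16.4]
```

```bash
python3 -m handwheel '{"gripper":[-1,-1],"travel":[[0.0018,0.0008,0],[0.0018,0.0008,0]],"spin":[0,0]}' | egrep 't:|eef|force'
```

```text
t: 12.8
eef_pos: [0.5767, -0.0419, 0.0257]
ee_rot: [2.478, 1.57, -1.831]
force: [-6.2, -2.4, 18.7]
```

Snug: motion stopped and the push is 6.7 N. While pressing, forward drift came with the downward load, so unloading should reduce the push. I'll lift straight up in small steps and keep a positive push.

```bash
python3 -m handwheel '{"gripper":[-1,-1],"travel":[[0,0,0.002],[0,0,0.002]],"spin":[0,0]}' | egrep 't:|eef|force'
```

```text
t: 13.0
eef_pos: [0.5766, -0.0419, 0.0258]
ee_rot: [2.249, 1.57, -2.061]
force: [-3.6, -2.8, 11.1]
```

```bash
python3 -m handwheel '{"gripper":[-1],"travel":[[0.0006,0.0002,0.001]],"spin":[0]}' | egrep 't:|eef|force'
python3 - <<'E'
from h import *
from station import arm,viewer
p=np.load("p.npy");s=arm.get_state();print(s["force"],w2b(p,s["eef_pos"]))
sd=viewer.grab_frame("side"); im=sd["pixels"]
cv2.imwrite("pics/s14.png",cv2.resize(im[175:225,190:275],None,fx=9,fy=9,interpolation=cv2.INTER_CUBIC))
E
```

```text
t: 13.1
eef_pos: [0.5766, -0.0419, 0.026]
ee_rot: [1.877, 1.569, -2.433]
force: [-1.6, -4.3, 5.1]
[-1.59955603 -4.28138619  5.08635257] [0.00627907 0.00097553]
```

View pics/s14.png

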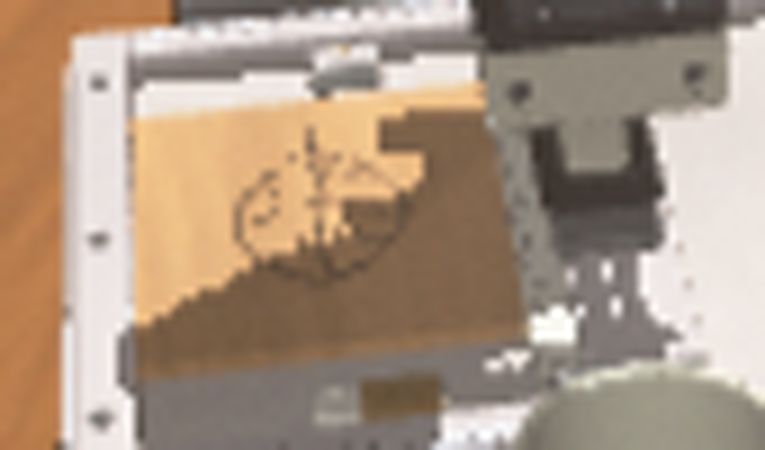

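```bash
python3 -m handwheel '{"gripper":[-1,-1,-1,-1,-1,-1,-1,-1,-1,-1],"travel":[[0,0,0.004],[0,0,0.008],[0,0,0.013],[0,0,0.02],[0,0,0.05],[0,0,0.1],[0,0,0.18],[0,0,0.25],[0,0,0.3],[0,0,0.3]],"spin":[0,0,0,0,0,0,0,0,0,0]}' | egrep 't:|eef|force'
python3 -m handwheel '{"gripper":[-1,-1,-1,-1,-1,-1,-1,-1],"travel":[[0,-0.08,0],[0,-0.18,0],[-0.02,-0.28,0],[-0.04,-0.38,0],[-0.06,-0.46,0],[-0.08,-0.54,0],[-0.08,-0.6,0],[-0.08,-0.6,0]],"spin":[0,0,0,0,0,0,0,0]}' | egrep 't:|eef|force'
python3 - <<'E'
from h import *
from station import arm,viewer
from scipy.spatial.transform import Rotation
p=np.load("p.npy")
sd=viewer.grab_frame("side");t=viewer.grab_frame("top")
cv2.imwrite("pics/s15.png",cv2.resize(sd["pixels"][140:240,180:340],None,fx=5,fy=5,interpolation=cv2.INTER_CUBIC))
cv2.imwrite("pics/t15.png",cv2.resize(t["pixels"][90:280,240:410],None,fx=3.1,fy=3.1,interpolation=cv2.INTER_CUBIC))
E
```

```text
t: 14.15
eef_pos: [0.5797, -0.0404, 0.18]
ee_rot: [-1.8, 1.563, 0.174]
force: [-0.1, -0.0, -0.2]
t: 14.95
eef_pos: [0.5364, -0.3439, 0.1744]
ee_rot: [0.915, 1.57, 2.885]
force: [0.3, 1.2, -0.9]
```

View pics/s15.png

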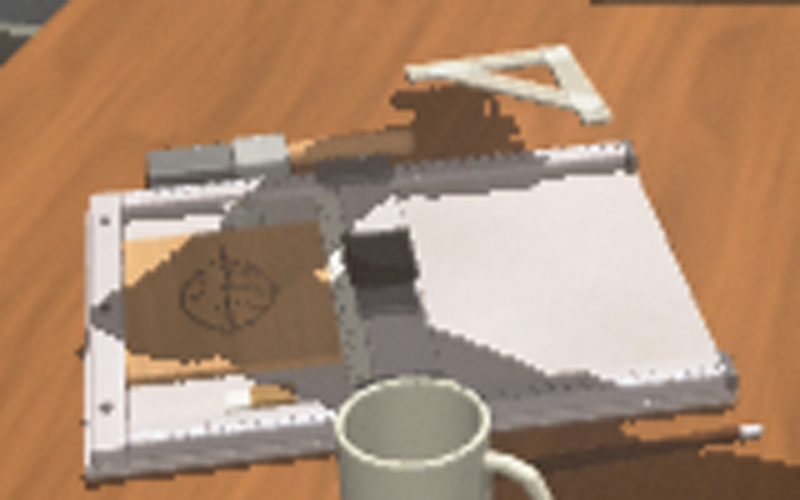

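View pics/t15.png

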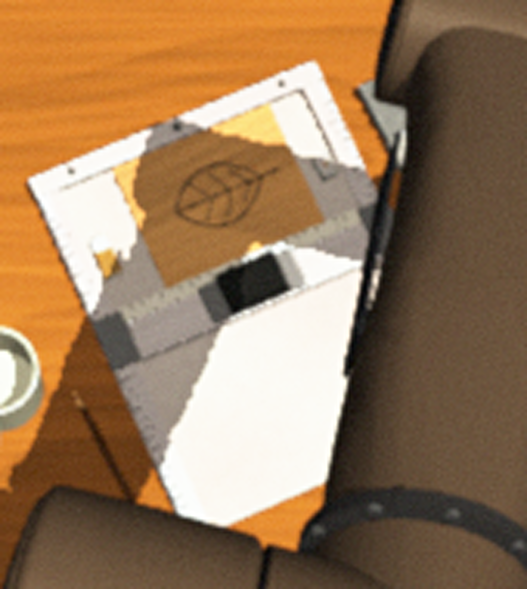

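The blank lies along the ledge and the rail meets its other edge. The eraser, sharpener, mug, pencil, brush and set square look unmoved. Handing in.

```bash
python3 -m handwheel '{"gripper":[-1,-1],"travel":[[0,0,0.02],[0,0,0.02]],"spin":[0,0]}' | egrep 't:|eef|force'
python3 -c "
from station import arm
print(arm.job_done())"
```

```text
t: 15.25
eef_pos: [0.5384, -0.3404, 0.1874]
ee_rot: [-2.42, 1.568, -0.445]
force: [-0.6, -0.3, 0.3]
the job is handed in; nothing more can be done
None
```

The job is handed in at about 15.3 s, with the blank squared against the ledge and the rail snug along its other edge.

- **Pressing:** With the fingers closed, I pressed the brake button to its hard stop before any sideways move. The force was about 13 N for most of the push, with peaks of about 21 N.
- **Pushing:** I pushed the rail about 70 mm towards the ledge. The blank turned square, and motion stopped at about 6.7 N of push. I then eased the load and lifted straight up, still with about 3 N of push as the brake engaged.
- **Last checks:** Both cameras show the blank flush with the ledge and the rail against its rear edge. The eraser, mug and pencil look unmoved. The set square and brush show in place in the side view; the arm hid part of the brush from above. The sharpener was in shadow in the last picture but unmoved in the earlier ones. The arm was clear of everything.

**Not confirmed or disagreeing:**
- **Fit:** The cameras cannot resolve a gap of less than about 1 mm. I have no reading of the rail or button joint, so the snug fit rests on the force rise and the stop in motion.
- **Tip height:** The fingertips stood about 30 mm higher than `nose_length` predicted. I found contact by force, at a TCP height of about 0.030 m instead of 0.0595 m.
- **Sideways drift:** The hard press let the tool and rail drift about 2 mm forward. As far as the force readings show, the brake was already off by then.

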